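# Set a T-bar jewellery stand to its height mark and lock it

## Task

Take the T-bar out of the wooden block by its wooden bar and slide its stem down into the sleeve of the jewellery stand until the blue mark is level with the sleeve's rim, with the red lever still open and no deeper than that. Keep holding it at the mark and, without letting go, twist the bar clockwise seen from above so that the bar itself sweeps the upright pin of the red lever round until the lever is fully closed. Finish while still holding the T-bar upright at its mark, and leave the cup, vase and dish alone.

Things in the scene. Friction and masses are not known exactly. Their poses are not given: they have to be found in the camera images.
- stem: the loose T-bar, about 0.2 kg: steel stem 16 mm thick, 95 mm long (lowest 6 mm tapered to 10 mm) under a flat-sided wooden bar 150 mm long, 20 wide, 24 tall, centred on it. Origin: centre of the stem's foot; z up the stem, x along the bar (both halves alike). It starts upright in the block, at any yaw. In the sleeve only the hand holds it up: let go, it drops 35 mm to the sleeve's floor.
- bar (a point): centre of the wooden bar, 107 mm above the stem's foot: the place to grip, from above, across the 20 mm width. The bar's underside is 12 mm below this point.
- mark (a point): middle of the blue band (5 mm wide) round the stem, 65 mm above the foot, 42 mm below the bar's centre
- stand: the jewellery stand, immovable: dark round foot 130 mm across, 18 mm thick, with an upright steel sleeve 27 mm across (20 mm bore, flaring over the last 12 mm to 30 mm at the rim). Rim 120 mm and sleeve floor 20 mm above the table. Origin: centre of the foot's underside; z up along the sleeve, x towards the small brass catch that shows where the closed lever ends up.
- rim (a point): centre of the sleeve's mouth, level with its rim, 120 mm above the table; axes as the stand's
- lever (a joint): the red cam lever's angle about the sleeve's axis, rad: 0 = fully closed (along the stand's x, at the brass catch, hard stop), positive = open, anticlockwise from above, at most 1.0; starts 0.6 to 0.95 open. It stays where it is left and takes about 1 N at the pin to move. At value q its pin stands at the angle q from the stand's x, 55 mm from the sleeve's axis.
- lever_tip (a point): top of the lever's upright red pin (10 mm thick, 55 mm from the sleeve's axis), 171 mm above the table; the pin stands on the lever's arm, 99 mm above the table. With the stem at its mark the bar's centre is 162 mm up, and the side of the bar meets the pin when the bar's axis points within 0.28 rad of the pin. Put the stem in with the bar on the anticlockwise side of the pin, clear of it.
- block: the wooden block that the T-bar is parked in, fixed, 75 x 75 x 45 mm, with an upright round hole about 17 mm wide and 35 mm deep in the middle of its top. Origin: centre of the underside. The stem's foot starts 10 mm above the table.
- cup: bystander: dark metal cup, 66 mm across and 60 mm tall, loose; origin at the centre of its underside
- vase: bystander: bright aluminium beaker, 84 mm across and 130 mm tall, loose; origin at the centre of its underside
- dish: bystander: white dish, 100 mm across and 18 mm tall, loose; origin at the centre of its underside
Mind the look-alikes: they are no part of the job. What is meant by the stem is not orange, and is the larger of those in its own colour. Several things have the shape of the stand; the one meant has the colours described above.

How it is judged:
By the outcome, as a careful person would: the job done as asked, in the order asked, and still so for the second after the job is handed in, while the arm keeps its last pose, push and grip.
It also fails if it takes over 50 s, if anything falls off the work surface, if the arm or the gripper's body presses on something with over 40 N, if the wrist force passes 120 N, or if a joint passes its speed limit or range.

## Robot

A 7-joint arm with a two-finger parallel gripper is mounted at the origin on the work surface. World frame = base frame: x ahead of the robot, y to its left, z up, the work surface at z = 0. Lengths are in m, angles in rad, forces in N, time in s.
With the tool pointing down it reaches from about 0.35 to 0.9 m from the base axis. Payload 19.9 kg.
Tool frame: the origin (TCP) lies at the very end of the fingers, on their centre line; the grasp point (between the pads) lies 19 mm behind it; z points along the fingers, y is the direction in which the jaws open and shut (so a half turn about z gives the same grasp; the last joint's range is limited). The gripper opens to 94 mm and grips with 3 to 60 N. Pads are 16 mm wide; open, the fingers measure 119 mm over their backs; the gripper's body (75 mm by 177 mm) begins 78 mm behind the grasp point.
Start: joints at [-1.381, 0.417, -0.01, 1.614, 0.005, 1.111, -0.053], TCP at [0.144, 0.608, 0.205] pointing down, gripper open.
Joint ranges: [-2.81, 2.81], [-0.39, 2.02], [-1.27, 1.25], [0.06, 2.57], [-1.19, 4.33], [0.19, 2], [-2.82, 2.82]. Speed limits (rad/s): [1.89, 1.89, 2.39, 2.39, 3.01, 3.01, 3.01].

## Interface

Orientations are given as a rotation vector (axis times angle).
In Python, from bench import sensors, snapshot, arm gives the robot as it stands. The module is installed in compiled form; this text tells all that it offers.
- The arm moves only by the tool apply_moves, never from a script. Its argument "motion" is a list of rows, each a list of 7 numbers: the shift along the tool's x, y, z in mm, then the turn, a rotation vector about the tool's x, y, z in rad, then the finger opening in mm, from 0 to 94. In form: [[x, y, z, wx, wy, wz, gripper], ...]. A call has 1 to 12 rows; each row shifts and turns the commanded pose from where the row before left it, along the tool's axes as they then stand; what a row does not reach is not made up. A row lasts 1/10 s, in which the tool goes at most 50 mm and 8.59 degrees, less where a joint would pass 70% of its speed; a pose out of reach is approached as far as the arm can. A call with a gripper value outside its range is refused whole. The fingers move at their own pace and stop on an object; "grip_force" is the grip in N (left out, the last holds). Time passes only in rows, so rows that do not move let the fingers close. It gives the time, the measured TCP pose, the force and the opening at its end, in the units of the state.
- sensors.get_state(): the state, without advancing time (a new reading comes with each control period).
- snapshot(name): name is "scene" or "top"; returns a dict with "img" (400x640x3 uint8, red, green, blue), "camera_matrix" (3x3 intrinsics, pixels), "extrinsics" (4x4, takes a point from world to camera coordinates). Camera axes: x right, y down, z forward; pixel columns grow to the right and rows downward; lengths in m; the calibration is good to about 2 mm. A picture is of the moment at which its call begins. There is no depth.
- arm.hand_in(): hands the job in, once; it reports no verdict.
The state is a dict: "time_s": time; "joint_pos": joint angles; "joint_vel": joint speeds; "joint_efforts": joint torques, N m; "position": TCP position; "tool_rot": TCP orientation; "wrist_force": force on the tool from outside, world axes, zero at the start; "ft_torque": the same for the moment, N m; "opening": finger opening in m.
Only numpy, scipy, OpenCV 4.12 (cv2) and the standard library are available. Lean on these libraries where they do the work, as an engineer would, in place of code of your own. Each camera call takes 0.05 s, during which the arm holds its last target. There are 200 camera calls.

## Working session

There is one attempt and no reset: what is moved stays moved. The work goes in short steps, Python scripts to look and compute and a tool call to move; the robot and the scene stay as the last step left them, time stands still between calls to the robot, and variables do not carry over. Pictures are saved under pics/ and viewed, about 8 in all and at most 12, crops included, and the job is handed in when it is done.

Besides the shell and the picture viewer there is one more tool, called after "Call:" as name(argument=value, ...) on one line, values as JSON. apply_moves: Moves the arm, as the interface text tells. Its arguments: {"type":"object","properties":{"motion":{"type":"array","items":{"type":"array","items":{"type":"number"}}},"grip_force":{"type":"number"}},"required":["motion"]}

```bash
mkdir -p pics; cat > h.py <<'E'
import numpy as np, cv2
from bench import sensors, snapshot, arm
from scipy.spatial.transform import Rotation as R
def snap(n,f=None):
    s=snapshot(n)
    if f: cv2.imwrite(f'pics/{f}.png',s['img'][:,:,::-1])
    return s
def ray(s,u,v):
    T=s['extrinsics'];K=s['camera_matrix']
    d=T[:3,:3].T@np.linalg.solve(K,[u,v,1.]); o=-T[:3,:3].T@T[:3,3]
    return o,d
def onplane(s,u,v,z):
    o,d=ray(s,u,v); return o+d*(z-o[2])/d[2]
def proj(s,p):
    T=s['extrinsics'];c=s['camera_matrix']@(T[:3,:3]@np.array(p)+T[:3,3]); return c[:2]/c[2]
def tri(a,ua,b,ub):
    o1,d1=ray(a,*ua);o2,d2=ray(b,*ub)
    t=np.linalg.lstsq(np.c_[d1,-d2],o2-o1,rcond=None)[0]
    p,q=o1+t[0]*d1,o2+t[1]*d2; return (p+q)/2,np.linalg.norm(p-q)
E
python3 - <<'E'
from h import *
for n in('scene','top'):
    s=snap(n,n+'0'); print(n,s['camera_matrix'].round(1).tolist(),ray(s,320,200)[0].round(3),ray(s,320,200)[1].round(3))
    np.savez(n+'0.npz',**s)
st=sensors.get_state();print(st['position'],st['tool_rot'],st['opening'],st['time_s'])
E
```

```text
scene [[376.3, 0.0, 315.9], [0.0, 376.3, 200.5], [0.0, 0.0, 1.0]] [ 1.164 -0.551  0.683] [-0.585  0.549 -0.597]
top [[476.0, 0.0, 314.6], [0.0, 476.0, 207.1], [0.0, 0.0, 1.0]] [ 0.458 -0.014  1.12 ] [ 0.13  -0.042 -0.991]
[0.14352418 0.60796348 0.2049085 ] [-3.63388296e-01 -3.12043325e+00  1.68833349e-03] 0.09378963145995942 0.1
```

View pics/scene0.png

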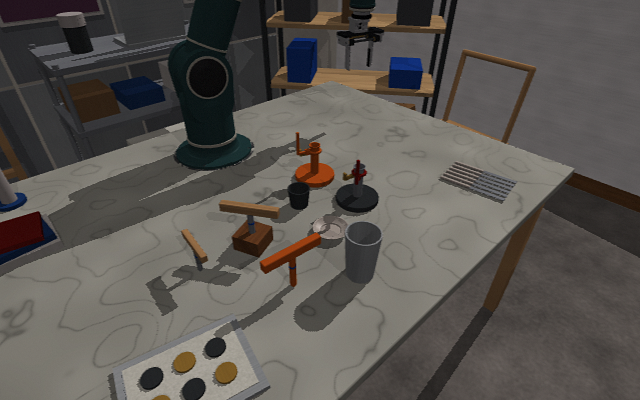

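View pics/top0.png

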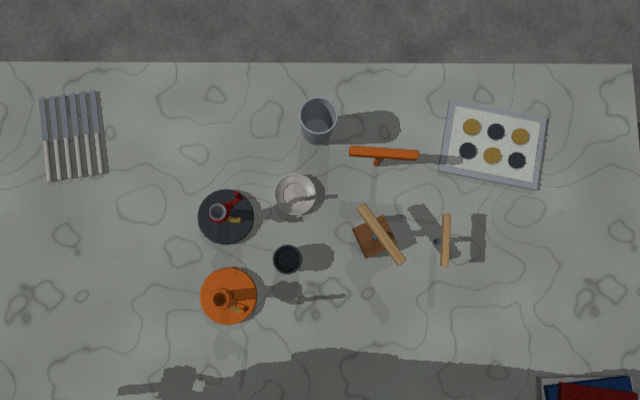

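Stem candidates: wooden T in the block, scene (249,208) / top (380,233); smaller free-standing wooden T, scene (194,245) / top (446,240); orange T, scene (290,253) / top (384,154). Stand candidates: dark foot with steel sleeve, scene (357,198) / top (225,216); orange one, scene (315,175) / top (229,296). I choose the wooden T in the block and the dark stand; checking both in a close crop.

```bash
python3 - <<'E'
from h import *
a=cv2.imread('pics/top0.png');b=cv2.imread('pics/scene0.png')
f=lambda i,x,y,w,h,W,H:cv2.resize(i[y:y+h,x:x+w],(W,H),interpolation=cv2.INTER_CUBIC)
o=np.vstack([np.hstack([f(a,185,175,80,60,400,300),f(a,345,190,80,60,400,300)]),np.hstack([f(b,320,150,80,60,400,300),f(b,210,195,80,60,400,300)])])
cv2.imwrite('pics/crop1.png',o)
for n in('top','scene'):
    s=np.load(n+'0.npz');im=s['img'];hsv=cv2.cvtColor(im,cv2.COLOR_RGB2HSV)
    for nm,lo,hi in(('wood',(8,80,110),(20,190,255)),('red',(170,130,40),(180,255,255)),('red0',(0,130,40),(4,255,255)),('brass',(18,120,60),(30,255,255))):
        m=cv2.inRange(hsv,lo,hi);k,l,st,c=cv2.connectedComponentsWithStats(m)
        for i in range(1,k):
            if st[i,4]>8 and 180<c[i,0]<480 and 140<c[i,1]<320: print(n,nm,st[i].tolist(),c[i].round(1), [np.round(x,1) for x in cv2.minAreaRect(np.argwhere(l==i)[:,::-1].astype(np.float32))])
E
```

```text
top wood [353, 146, 10, 1, 10] [357.5 146. ] [array([357.5, 146. ]), array([9., 0.]), np.float64(180.0)]
top wood [366, 147, 11, 1, 11] [371. 147.] [array([371., 147.]), array([10.,  0.]), np.float64(180.0)]
top wood [382, 148, 9, 1, 9] [386. 148.] [array([386., 148.]), array([8., 0.]), np.float64(180.0)]
top wood [410, 150, 9, 3, 10] [414.4 150.3] [array([414.2, 150.2]), array([8.2, 1.7]), np.float64(14.0)]
top wood [357, 204, 49, 61, 662] [381.  233.9] [array([380.8, 234. ]), array([71. ,  9.7]), np.float64(53.7)]
top wood [440, 214, 11, 52, 378] [445.5 240.3] [array([445.1, 239.5]), array([ 8.1, 51.3]), np.float64(2.7)]
top wood [216, 268, 9, 3, 9] [220.  268.8] [array([219.9, 268.7]), array([0.8, 8.2]), np.float64(74.1)]
top wood [200, 273, 37, 52, 82] [209.9 304.9] [array([212.9, 303.3]), array([55.9, 23.7]), np.float64(63.4)]
top wood [229, 307, 12, 7, 33] [235.4 309.2] [array([235. , 308.5]), array([11.2,  5.4]), np.float64(26.6)]
top red0 [222, 191, 20, 27, 119] [232.  202.9] [array([230., 203.]), array([12.7, 25.9]), np.float64(37.4)]
top red0 [220, 217, 6, 6, 19] [222.8 219
[... 238 characters left out ...]
, array([13. ,  4.8]), np.float64(9.5)]
top brass [229, 307, 12, 6, 34] [235.6 309.1] [array([234.3, 308.8]), array([11.1,  4.4]), np.float64(18.4)]
scene wood [295, 165, 7, 9, 10] [297.2 168.6] [array([297.4, 168.5]), array([ 1.6, 10. ]), np.float64(36.9)]
scene wood [219, 200, 60, 12, 260] [249.2 205.1] [array([248.6, 205. ]), array([59.3,  4.4]), np.float64(7.9)]
scene wood [182, 229, 25, 29, 202] [193.8 242.8] [array([193.6, 242.8]), array([34.4,  6. ]), np.float64(53.1)]
scene red0 [352, 160, 15, 25, 103] [358.4 172.7] [array([357.2, 171.5]), array([19.7, 15.4]), np.float64(57.5)]
scene brass [344, 173, 8, 4, 16] [347.6 174.9] [array([347.3, 174.9]), array([7.3, 2.7]), np.float64(11.3)]
```

View pics/crop1.png

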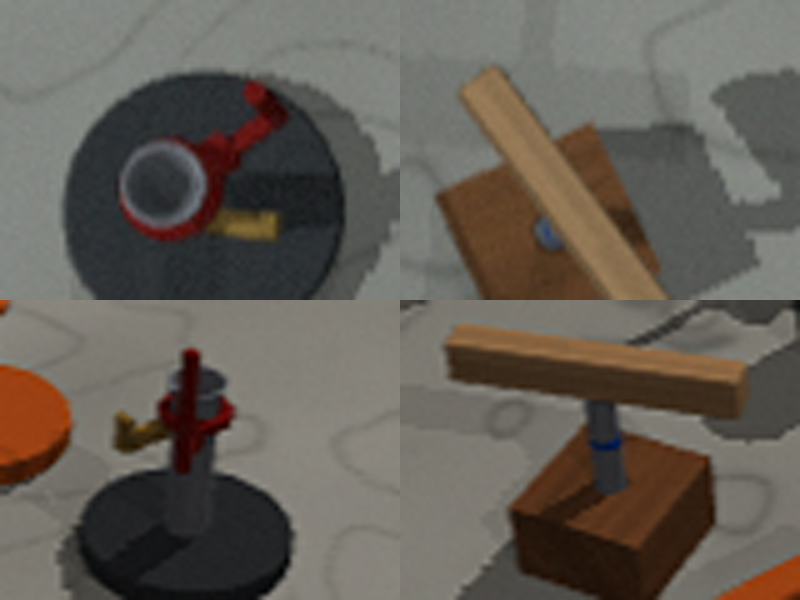

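```bash
python3 - <<'E'
from h import *
t=dict(np.load('top0.npz'));s=dict(np.load('scene0.npz'))
print('nadir px',proj(t,[.458,-.014,0]))
print('img axes world: right',(onplane(t,330,200,0)-onplane(t,320,200,0))[:2],'down',(onplane(t,320,210,0)-onplane(t,320,200,0))[:2])
c,wh,ang=(380.8,234.0),(71,9.7),53.7
d=np.array([np.cos(np.radians(ang)),np.sin(np.radians(ang))])
P=[onplane(t,*(np.array(c)+k*d*35+.0),.129) for k in(-1,0,1)]
v=P[2]-P[0];print('bar centre',P[1].round(4),'yaw',np.arctan2(v[1],v[0]),'len',np.linalg.norm(v))
print('scene proj of bar top ctr',proj(s,P[1]), 'mark',proj(s,[*P[1][:2],.075]))
# foot disc, dark mask
for n,i in(('top',t),('scene',s)):
    hsv=cv2.cvtColor(i['img'],cv2.COLOR_RGB2HSV);m=cv2.inRange(hsv,(0,0,0),(180,255,75))
    x,y,w,h=(190,180,75,70) if n=='top' else (330,178,55,40)
    mm=np.zeros_like(m);mm[y:y+h,x:x+w]=m[y:y+h,x:x+w]
    cs=max(cv2.findContours(mm,0,1)[0],key=cv2.contourArea);e=cv2.fitEllipse(cv2.convexHull(cs));print(n,'foot',e,onplane(i,*e[0],.018))
print('rim top',onplane(t,217.6,211.8,.12));print('rim scene',onplane(s,359.4,166.2,.12), tri(t,(217.6,211.8),s,(359.4,166.2)))
print('pin', [ (u,onplane(t,*u,z)) for u,z in(((236.5,193.3),.171),((241,196.5),.105))], onplane(s,358.2,161,.171),tri(t,(236.5,193.3),s,(358.2,160.8)))
print('catch',tri(t,(239.7,220),s,(344.8,174.5)),onplane(t,240,220,.1))
for n,u in(('dish',(295,195)),('cup',(287,259)),('vase',(318,118))):print(n,onplane(t,*u,.02 if n=='dish' else .06 if n=='cup' else .13))
E
```

```text
nadir px [300.33109117 262.21216092]
img axes world: right [-9.69844110e-05 -2.37800459e-02] down [-0.02388887  0.00022121]
bar centre [ 0.5152 -0.1825  0.129 ] yaw -2.52382574819152 len 0.14542863066356757
scene proj of bar top ctr [247.72292775 204.48116592] mark [250.0449943  221.55189615]
top foot ((226.1502227783203, 217.0214080810547), (55.68857955932617, 57.5045051574707), 120.20110321044922) [0.56319822 0.15704798 0.018     ]
scene foot ((354.46234130859375, 198.67059326171875), (36.53293228149414, 53.53507995605469), 59.290950775146484) [0.57587771 0.14207079 0.018     ]
rim top [0.56452371 0.15919992 0.12      ]
rim scene [0.56898559 0.16097    0.12      ] (array([0.56618056, 0.16109453, 0.11827872]), np.float64(0.004258651537415196))
pin [((236.5, 193.3), array([0.59618444, 0.11324399, 0.171     ])), ((241, 196.5), array([0.5988663 , 0.11244142, 0.105     ]))] [0.60293907 0.11369843 0.171     ] (array([0.598286  , 0.11542086, 0.16842437]), np.float64(0.004934839422984011))
catch (array([0.55057068, 0.11729793, 0.10165477]), np.float64(0.005753809878880493)) [0.54877515 0.11469848 0.1       ]
dish [ 0.61375141 -0.00228111  0.02      ]
cup [0.46526254 0.0154095  0.06      ]
vase [ 0.76445781 -0.0532422   0.13      ]
```

The crop confirms it. The upright wooden T with the blue band sits in the block, bar at about (0.515,-0.183) with yaw 0.62. The dark stand has a steel sleeve, red lever and brass catch: rim at about (0.565,0.159), pin at about -0.95 rad, catch at about -1.91 rad. Moving above the bar.

Call:
apply_moves(motion=[[-24.7, -31.1, -5, 0, 0, 0, 60], [-24.7, -31.1, -5, 0, 0, 0, 60], [-24.7, -31.1, -5, 0, 0, 0, 60], [-24.7, -31.1, -5, 0, 0, 0, 60], [-24.7, -31.1, -5, 0, 0, 0, 60], [-24.7, -31.1, -5, 0, 0, 0, 60], [-24.7, -31.1, -5, 0, 0, 0, 60], [-24.7, -31.1, -5, 0, 0, 0, 60], [-24.7, -31.1, -5, 0, 0, 0, 60], [-24.7, -31.1, 0, 0, 0, 0, 60], [-24.7, -31.1, 0, 0, 0, 0, 60]])

```text
time_s: 1.2
position: [0.3297, 0.2113, 0.2505]
tool_rot: [0.363, 3.12, 0.001]
wrist_force: [1.0, 0.9, 0.8]
opening: 0.06
```

Call:
apply_moves(motion=[[-24.7, -31.1, 0, 0, 0, 0, 60], [-24.7, -31.1, 0, 0, 0, 0, 60], [-24.7, -31.1, 0, 0, 0, 0, 60], [-24.7, -31.1, 0, 0, 0, 0, 60], [-24.7, -31.1, 0, 0, 0, 0, 60], [-24.7, -31.1, 0, 0, 0, 0, 60], [-24.7, -31.1, 0, 0, 0, 0, 60], [-24.7, -31.1, 0, 0, 0, 0, 60], [-24.7, -31.1, 0, 0, 0, 0, 60], [-24.7, -31.1, 0, 0, 0, 0, 60], [-24.7, -31.1, 0, 0, 0, 0, 60]])

```text
time_s: 2.3
position: [0.5157, -0.1838, 0.2503]
tool_rot: [-0.362, -3.12, 0.0]
wrist_force: [0.5, 0.8, 0.8]
opening: 0.06
```

Call:
apply_moves(motion=[[0, 0, 0, 0, 0, -0.142, 60], [0, 0, 0, 0, 0, -0.142, 60], [0, 0, 0, 0, 0, -0.142, 60], [0, 0, 0, 0, 0, -0.142, 60], [0, 0, 0, 0, 0, -0.142, 60], [0, 0, 0, 0, 0, -0.142, 60], [0, 0, 0, 0, 0, 0, 60], [0, 0, 0, 0, 0, 0, 60]])

```text
time_s: 3.1
position: [0.5151, -0.1825, 0.2504]
tool_rot: [0.952, -2.994, -0.0]
wrist_force: [0.1, 0.5, -0.4]
opening: 0.0598
```

```bash
cat >> h.py <<'E'
def togo(p,jaw=None):
    st=sensors.get_state();M=R.from_rotvec(st['tool_rot']).as_matrix()
    y=np.arctan2(M[1,1],M[0,1])
    print('t',st['time_s'],'tcp',np.round(st['position'],4),'z',M[:,2].round(4),'jaw',round(y,4),'F',np.round(st['wrist_force'],2),'T',np.round(st['ft_torque'],2),'op',round(st['opening'],4),'q',np.round(st['joint_pos'],2))
    if p is not None: print('tool shift mm',(M.T@(np.array(p)-st['position'])*1e3).round(1))
    if jaw is not None: print('wz',-((jaw-y+np.pi)%(2*np.pi)-np.pi))
    return st,M
E
python3 - <<'E'
from h import *
togo([.5152,-.1825,.098],.618+np.pi/2)
s=snap('scene');t=snap('top','top1')
f=lambda i,x,y,w,h:cv2.resize(i['img'][y:y+h,x:x+w,::-1],(400,400),interpolation=cv2.INTER_CUBIC)
cv2.imwrite('pics/c2.png',np.hstack([f(s,200,130,100,100),f(t,330,180,100,100)]))
E
```

```text
t 3.1 tcp [ 0.5151 -0.1825  0.2504] z [-2.e-04  1.e-04 -1.e+00] jaw 2.1864 F [ 0.09  0.5  -0.38] T [ 0.06  0.08 -0.01] op 0.0598 q [-0.23  0.27  0.62  1.77 -0.17  1.15  2.63]
tool shift mm [-1.000e-01 -1.000e-01  1.524e+02]
wz -0.002431373164335504
```

View pics/c2.png

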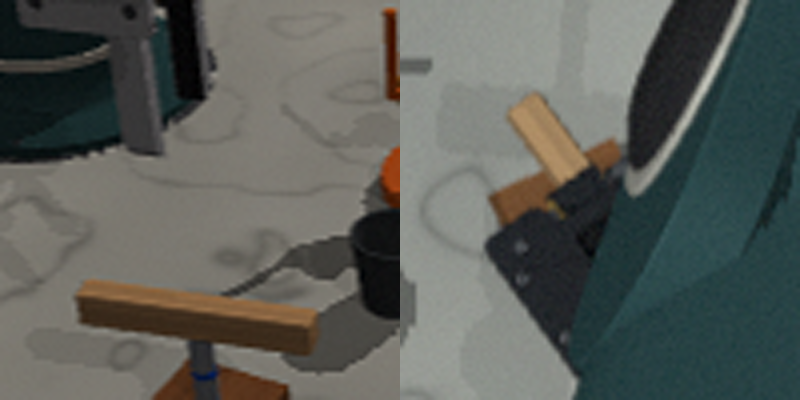

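The scene half shows the fingers straight above the bar, jaws across it, at scene px (237,167). The top half shows them lined up with the bar. Descending.

Call:
apply_moves(motion=[[0, 0, 30, 0, 0, 0, 60], [0, 0, 30, 0, 0, 0, 60], [0, 0, 30, 0, 0, 0, 60], [0, 0, 30, 0, 0, 0, 60], [0, 0, 20, 0, 0, 0, 60], [0, 0, 12.4, 0, 0, 0, 60], [0, 0, 0, 0, 0, 0, 60], [0, 0, 0, 0, 0, 0, 60]])

```text
time_s: 4.0
position: [0.5157, -0.1828, 0.0988]
tool_rot: [-0.957, 2.992, -0.001]
wrist_force: [1.0, 0.1, 0.8]
opening: 0.0602
```

```bash
python3 - <<'E'
from h import *
togo([.5152,-.1825,.098],.618+np.pi/2)
s=snap('scene')
f=lambda i,x,y,w,h:cv2.resize(i['img'][y:y+h,x:x+w,::-1],(600,600),interpolation=cv2.INTER_CUBIC)
cv2.imwrite('pics/c3.png',f(s,210,160,80,80))
M=R.from_rotvec(sensors.get_state()['tool_rot']).as_matrix();p=sensors.get_state()['position']
for k in(-.03,.03): # inner tip corners
  for x in(-.008,.008):print(((proj(s,p+M[:,1]*k+M[:,0]*x)-[210,160])*7.5).round(0))
E
```

```text
t 4.0 tcp [ 0.5157 -0.1828  0.0988] z [ 7.e-04 -4.e-04 -1.e+00] jaw 2.1901 F [0.97 0.12 0.79] T [0.05 0.04 0.  ] op 0.0602 q [-0.15  0.46  0.54  1.92 -0.31  0.85  2.75]
tool shift mm [0.2 0.5 0.8]
wz 0.0013052441717151808
[284. 467.]
[237. 460.]
[347. 355.]
[302. 349.]
```

View pics/c3.png

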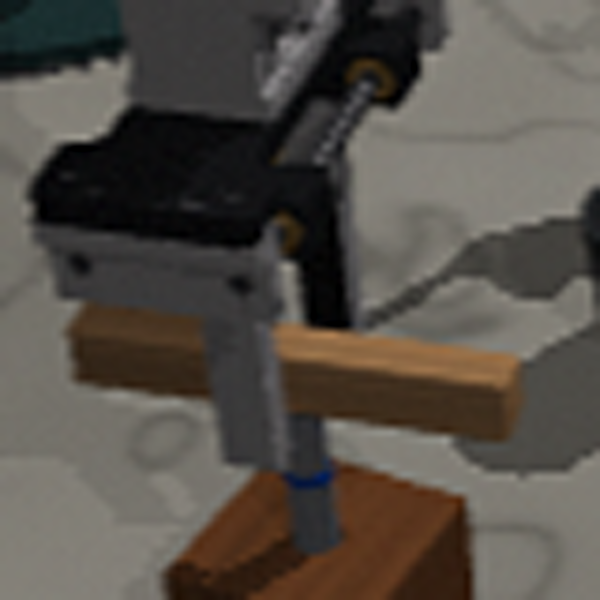

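```bash
python3 - <<'E'
from h import *
s=dict(np.load('scene0.npz'));t=dict(np.load('top0.npz'))
a=onplane(s,251.2,223.6,.075);print('mark front scene',a)
# bar top-face corners seen in scene crop1 (5x): near-left, near-right, far-left, far right
for u in((450,344),(740,368),(463,325),(748,352)):
    print(onplane(s,210+(u[0]-400)/5,195+(u[1]-300)/5,.129).round(4))
st,M=togo(None)
print('offset in tool',M.T@(a-st['position']))
E
```

```text
mark front scene [ 0.52380681 -0.18495778  0.075     ]
[ 0.4674 -0.2308  0.129 ]
[ 0.5778 -0.1382  0.129 ]
[ 0.4581 -0.218   0.129 ]
[ 0.5704 -0.1276  0.129 ]
t 4.05 tcp [ 0.5159 -0.1827  0.0991] z [ 1.4e-03 -4.0e-04 -1.0e+00] jaw 2.1904 F [-0.03 -0.28  0.63] T [0.09 0.03 0.  ] op 0.0601 q [-0.15  0.46  0.54  1.92 -0.31  0.85  2.75]
offset in tool [-0.00513667 -0.00641098  0.02414598]
```

Call:
apply_moves(motion=[[-2.2, 1.1, 1, 0, 0, 0, 60], [0, 0, 0, 0, 0, 0, 26], [0, 0, 0, 0, 0, 0, 20], [0, 0, 0, 0, 0, 0, 15], [0, 0, 0, 0, 0, 0, 10], [0, 0, 0, 0, 0, 0, 10], [0, 0, 0, 0, 0, 0, 10], [0, 0, 0, 0, 0, 0, 10]], grip_force=10)

```text
time_s: 4.85
position: [0.5165, -0.1806, 0.0972]
tool_rot: [-0.958, 2.992, -0.001]
wrist_force: [0.8, -1.3, 0.3]
opening: 0.0206
```

```bash
python3 - <<'E'
from h import *
togo(None)
E
```

```text
t 4.85 tcp [ 0.5165 -0.1806  0.0972] z [ 4.e-04 -5.e-04 -1.e+00] jaw 2.1908 F [ 0.83 -1.3   0.27] T [-0.42 -0.28  0.01] op 0.0206 q [-0.15  0.46  0.54  1.92 -0.31  0.85  2.74]
```

Call:
apply_moves(motion=[[0, 0, 0, 0, 0, 0, 10], [0, 0, 0, 0, 0, 0, 10], [0, 0, -10, 0, 0, 0, 10], [0, 0, -10, 0, 0, 0, 10], [0, 0, -10, 0, 0, 0, 10], [0, 0, -15, 0, 0, 0, 10], [0, 0, -25, 0, 0, 0, 10], [0, 0, -30, 0, 0, 0, 10], [0, 0, -40, 0, 0, 0, 10], [0, 0, -40, 0, 0, 0, 10], [0, 0, -13, 0, 0, 0, 10], [0, 0, 0, 0, 0, 0, 10]], grip_force=40)

```text
time_s: 6.05
position: [0.5169, -0.1802, 0.2921]
tool_rot: [-0.958, 2.989, -0.001]
wrist_force: [-0.4, 0.6, -2.7]
opening: 0.0203
```

```bash
python3 - <<'E'
from h import *
togo([.5655,.160,.29],.45+np.pi/2)
s=snap('scene');t=snap('top')
f=lambda i,x,y,w,h:cv2.resize(i['img'][y:y+h,x:x+w,::-1],(400,600),interpolation=cv2.INTER_CUBIC)
cv2.imwrite('pics/c4.png',np.hstack([f(s,195,80,100,150),f(t,320,160,100,150)]))
E
```

```text
t 6.05 tcp [ 0.5169 -0.1802  0.2921] z [ 2.9e-03  2.0e-04 -1.0e+00] jaw 2.1913 F [-0.4   0.58 -2.68] T [0.07 0.03 0.08] op 0.0203 q [-0.24  0.23  0.63  1.72 -0.14  1.23  2.61]
tool shift mm [-237.4  248.5    2.3]
wz 0.17048188806039377
```

View pics/c4.png

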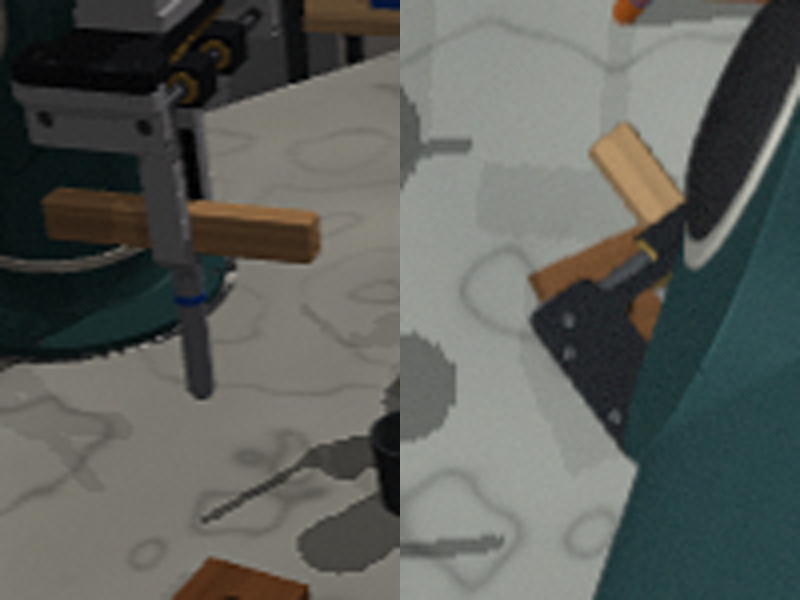

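The T-bar hangs upright in the grip, with the blue mark at scene (242,155) and the foot at (246,179). The block is left empty. Moving over the sleeve.

Call:
apply_moves(motion=[[-15, 15.7, 0, 0, 0, 0, 10], [-23.7, 24.8, 0, 0, 0, 0, 10], [-23.7, 24.8, 0, 0, 0, 0, 10], [-23.7, 24.8, 0, 0, 0, 0, 10], [-23.7, 24.8, 0, 0, 0, 0, 10], [-23.7, 24.8, 0, 0, 0, 0, 10], [-23.7, 24.8, 0, 0, 0, 0, 10], [-23.7, 24.8, 0, 0, 0, 0, 10], [-23.7, 24.8, 0, 0, 0, 0, 10], [-18, 18.9, 0, 0, 0, 0, 10], [-14.8, 15.5, 0, 0, 0, 0, 10]])

```text
time_s: 7.25
position: [0.5643, 0.1616, 0.2879]
tool_rot: [0.96, -2.988, 0.0]
wrist_force: [-0.6, -0.1, -0.8]
opening: 0.0197
```

Call:
apply_moves(motion=[[0, 0, 0, 0, 0, 0.12, 10], [0, 0, 0, 0, 0, 0.12, 10], [0, 0, 10, 0, 0, 0.12, 10], [0, 0, 20, 0, 0, 0.12, 10], [0, 0, 20, 0, 0, 0.12, 10], [0, 0, 20, 0, 0, 0, 10], [0, 0, 8, 0, 0, 0, 10], [0, 0, 0, 0, 0, 0, 10], [0, 0, 0, 0, 0, 0, 10]])

```text
time_s: 8.15
position: [0.5653, 0.1598, 0.2122]
tool_rot: [0.032, -3.141, 0.0]
wrist_force: [-0.3, 0.5, -0.8]
opening: 0.02
```

```bash
python3 - <<'E'
from h import *
st,M=togo([.5655,.160,.215],np.pi/2)
s=snap('scene');t=snap('top')
np.savez('s5.npz',**s);np.savez('t5.npz',**t)
f=lambda i,x,y,w,h:cv2.resize(i['img'][y:y+h,x:x+w,::-1],(400,600),interpolation=cv2.INTER_CUBIC)
cv2.imwrite('pics/c5.png',np.hstack([f(s,320,110,80,120),f(t,180,160,80,120)]))
foot=st['position']+M[:,2]*.0872
for nm,p in(('foot',foot),('mark',foot-M[:,2]*.065),('rim',[.5655,.16,.12])):print(nm,p,(proj(s,p)-[320,110])*5,(proj(t,p)-[180,160])*5)
E
```

```text
t 8.15 tcp [0.5653 0.1598 0.2122] z [-2.e-04 -2.e-04 -1.e+00] jaw 1.5912 F [-0.27  0.51 -0.84] T [-0.   -0.02 -0.01] op 0.02 q [-0.73  0.38  0.51  1.72 -0.2   1.1   1.44]
tool shift mm [-0.3  0.2 -2.8]
wz 0.02038789462127788
foot [0.56523702 0.15976424 0.12504607] [191.29630812 271.62158418] [184.5821211  256.03513654]
mark [0.56524853 0.15977979 0.19004607] [199.3011032  169.95807601] [155.55885901 238.24355194]
rim [0.5655, 0.16, 0.12] [191.32206206 279.23874148] [186.12114881 256.69849346]
```

View pics/c5.png

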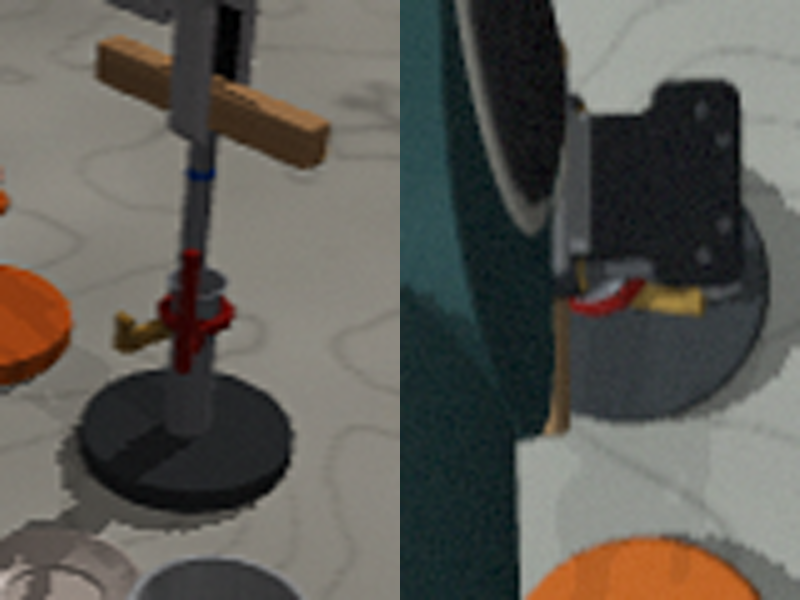

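Stem foot hangs just over the rim, scene crop (190,265), mark at (201,174). The rim ellipse sits about 2 mm to the image right of the stem axis, so I shift a little and start down slowly.

Call:
apply_moves(motion=[[-1.3, 0.9, 0, 0, 0, 0, 10], [0, 0, 3, 0, 0, 0, 10], [0, 0, 3, 0, 0, 0, 10], [0, 0, 3, 0, 0, 0, 10], [0, 0, 3, 0, 0, 0, 10], [0, 0, 3, 0, 0, 0, 10], [0, 0, 3, 0, 0, 0, 10], [0, 0, 2, 0, 0, 0, 10], [0, 0, 0, 0, 0, 0, 10], [0, 0, 0, 0, 0, 0, 10]])

```text
time_s: 9.25
position: [0.5665, 0.1608, 0.1921]
tool_rot: [-0.032, 3.141, -0.0]
wrist_force: [0.2, 0.2, -1.6]
opening: 0.02
```

```bash
python3 - <<'E'
from h import *
togo([.5665,.161,.1422])
E
```

```text
t 9.25 tcp [0.5665 0.1608 0.1921] z [ 1.e-04 -1.e-04 -1.e+00] jaw 1.591 F [ 0.23  0.16 -1.6 ] T [-0.02 -0.02  0.02] op 0.02 q [-0.72  0.4   0.51  1.73 -0.22  1.06  1.45]
tool shift mm [-0.   0.2 49.9]
```

Call:
apply_moves(motion=[[0, 0, 3, 0, 0, 0, 10], [0, 0, 3, 0, 0, 0, 10], [0, 0, 3, 0, 0, 0, 10], [0, 0, 3, 0, 0, 0, 10], [0, 0, 0, 0, 0, 0, 10]])

```text
time_s: 9.75
position: [0.5663, 0.1608, 0.1796]
tool_rot: [0.032, -3.141, 0.001]
wrist_force: [0.2, 1.2, -2.1]
opening: 0.0195
```

```bash
python3 - <<'E'
from h import *
togo([.5665,.161,.1422])
E
```

```text
t 9.75 tcp [0.5663 0.1608 0.1796] z [-4.e-04 -3.e-04 -1.e+00] jaw 1.591 F [ 0.23  1.19 -2.11] T [ 0.27 -0.31  0.01] op 0.0195 q [-0.72  0.41  0.5   1.75 -0.23  1.04  1.46]
tool shift mm [-0.2  0.2 37.4]
```

Call:
apply_moves(motion=[[-0.8, 0.8, 0, 0, 0, 0, 10], [0, 0, 0, 0, 0, 0, 10], [0, 0, 2, 0, 0, 0, 10], [0, 0, 2, 0, 0, 0, 10], [0, 0, 2, 0, 0, 0, 10], [0, 0, 0, 0, 0, 0, 10]])

```text
time_s: 10.35
position: [0.5671, 0.1616, 0.1737]
tool_rot: [0.032, -3.141, 0.001]
wrist_force: [-0.9, 0.2, -1.9]
opening: 0.0201
```

```bash
python3 - <<'E'
from h import *
togo([.5673,.162,.1422])
E
```

```text
t 10.35 tcp [0.5671 0.1616 0.1737] z [-5.e-04 -3.e-04 -1.e+00] jaw 1.591 F [-0.93  0.19 -1.92] T [ 0.01 -0.04 -0.01] op 0.0201 q [-0.72  0.42  0.5   1.75 -0.23  1.03  1.46]
tool shift mm [-0.3  0.4 31.5]
```

Call:
apply_moves(motion=[[-0.5, 0.5, 3, 0, 0, 0, 10], [0, 0, 3, 0, 0, 0, 10], [0, 0, 3, 0, 0, 0, 10], [0, 0, 3, 0, 0, 0, 10], [0, 0, 3, 0, 0, 0, 10], [0, 0, 3, 0, 0, 0, 10], [0, 0, 0, 0, 0, 0, 10]])

```text
time_s: 11.05
position: [0.5675, 0.1621, 0.1556]
tool_rot: [0.032, -3.141, 0.001]
wrist_force: [0.2, -0.6, -0.8]
opening: 0.0195
```

```bash
python3 - <<'E'
from h import *
st,M=togo([.5676,.1622,.1422])
s=snap('scene');t=snap('top')
cv2.imwrite('pics/c6.png',np.hstack([cv2.resize(s['img'][120:200,330:390,::-1],(450,600),interpolation=cv2.INTER_CUBIC),cv2.resize(t['img'][170:250,200:246,::-1],(345,600),interpolation=cv2.INTER_CUBIC)]))
for p in ([.567,.162,.12],[.567,.162,st['position'][2]-.0872+.065]):print((proj(s,p)-[330,120])*7.5)
E
```

```text
t 11.05 tcp [0.5675 0.1621 0.1556] z [-6.e-04 -3.e-04 -1.e+00] jaw 1.591 F [ 0.2  -0.62 -0.8 ] T [-0.02  0.06  0.  ] op 0.0195 q [-0.71  0.44  0.49  1.76 -0.24  0.99  1.47]
tool shift mm [-0.1  0.1 13.4]
[218.45472608 343.52581309]
[220.89029994 313.16542373]
```

View pics/c6.png

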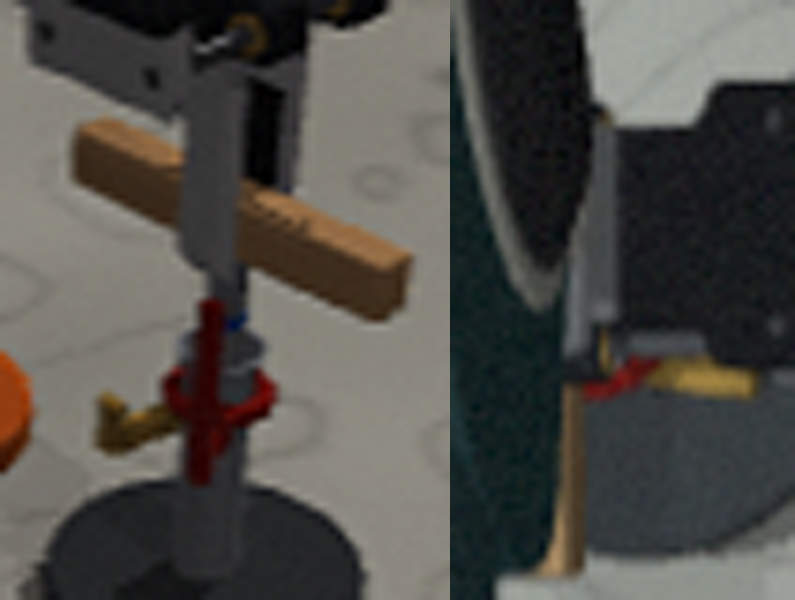

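The stem is going down centred; the blue mark shows at scene crop (235,323), above the rim ellipse at about (222,350). The lever is still open, with its pin at (210,390). Going the last 13 mm to the mark.

Call:
apply_moves(motion=[[0, 0, 3, 0, 0, 0, 10], [0, 0, 3, 0, 0, 0, 10], [0, 0, 3, 0, 0, 0, 10], [0, 0, 2.5, 0, 0, 0, 10], [0, 0, 1, 0, 0, 0, 10], [0, 0, 0, 0, 0, 0, 10], [0, 0, 0, 0, 0, 0, 10]])

```text
time_s: 11.85
position: [0.5678, 0.1621, 0.1436]
tool_rot: [-0.032, 3.141, -0.0]
wrist_force: [0.1, -0.6, -0.5]
opening: 0.0197
```

```bash
python3 - <<'E'
from h import *
st,M=togo([.5676,.1622,.1422])
s=snap('scene')
cv2.imwrite('pics/c7.png',cv2.resize(s['img'][150:190,340:380,::-1],(600,600),interpolation=cv2.INTER_CUBIC))
for p in ([.567,.162,.12],[.567+.0058,.162-.0055,.12],[.567+.0109,.162-.0103,.12]):print((proj(s,p)-[340,150])*15)
E
```

```text
t 11.85 tcp [0.5678 0.1621 0.1436] z [ 2.e-04 -1.e-04 -1.e+00] jaw 1.591 F [ 0.07 -0.58 -0.51] T [ 0.01 -0.02  0.  ] op 0.0197 q [-0.7   0.46  0.49  1.77 -0.25  0.97  1.48]
tool shift mm [0.2 0.1 1.4]
[286.90945216 237.05162619]
[290.01909271 259.14993102]
[292.91418148 278.73253127]
```

View pics/c7.png

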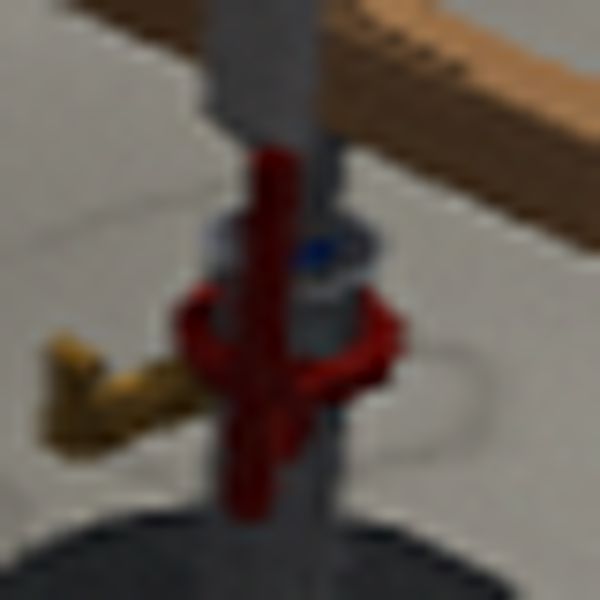

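The blue band is visible at (318,252), about 1.5–2 mm above the rim plane (ellipse centre at about (293,240)), which agrees with the 1.4 mm left by the arm's reading. I go down the last of it, then start the twist.

Call:
apply_moves(motion=[[-0.1, 0.1, 1.2, 0, 0, 0, 10], [0, 0, 0, 0, 0, 0, 10], [0, 0, 0, 0, 0, 0, 10], [0, 0, 0, 0, 0, 0, 10]])

```text
time_s: 12.3
position: [0.5678, 0.1623, 0.1424]
tool_rot: [-0.032, 3.141, -0.0]
wrist_force: [0.2, 0.5, -1.9]
opening: 0.0197
```

Call:
apply_moves(motion=[[0, 0, 0, 0, 0, 0.08, 10], [0, 0, 0, 0, 0, 0.1, 10], [0, 0, 0, 0, 0, 0.1, 10], [0, 0, 0, 0, 0, 0.1, 10], [0, 0, 0, 0, 0, 0.1, 10], [0, 0, 0, 0, 0, 0.06, 10], [0, 0, 0, 0, 0, 0, 10]])

```text
time_s: 13.0
position: [0.5678, 0.1623, 0.1424]
tool_rot: [0.809, 3.036, -0.0]
wrist_force: [0.1, 0.4, -1.1]
opening: 0.0196
```

```bash
python3 - <<'E'
from h import *
st,M=togo([.5678,.1622,.1422])
E
```

```text
t 13.0 tcp [0.5678 0.1623 0.1424] z [ 1.e-04 -3.e-04 -1.e+00] jaw 1.0501 F [ 0.06  0.36 -1.11] T [-0.06 -0.12 -0.01] op 0.0196 q [-0.79  0.48  0.61  1.78 -0.33  0.98  1.  ]
tool shift mm [-0.  -0.1  0.2]
```

Call:
apply_moves(motion=[[0, 0, 0, 0, 0, 0.06, 10], [0, 0, 0, 0, 0, 0.06, 10], [0, 0, 0, 0, 0, 0.06, 10], [0, 0, 0, 0, 0, 0.08, 10], [0, 0, 0, 0, 0, 0.08, 10], [0, 0, 0, 0, 0, 0.08, 10], [0, 0, 0, 0, 0, 0, 10]])

```text
time_s: 13.7
position: [0.568, 0.1621, 0.1424]
tool_rot: [1.422, 2.801, -0.0]
wrist_force: [1.5, -1.6, -0.3]
opening: 0.0196
```

```bash
python3 - <<'E'
from h import *
st,M=togo([.5678,.1622,.1422])
E
```

```text
t 13.7 tcp [0.568  0.1621 0.1424] z [ 4.e-04 -5.e-04 -1.e+00] jaw 0.6313 F [ 1.53 -1.58 -0.34] T [-0.28 -0.29 -0.05] op 0.0196 q [-0.86  0.51  0.71  1.78 -0.39  0.99  0.63]
tool shift mm [ 0.2 -0.1  0.2]
```

Call:
apply_moves(motion=[[0, 0, 0, 0, 0, 0.08, 10], [0, 0, 0, 0, 0, 0.08, 10], [0, 0, 0, 0, 0, 0.08, 10], [0, 0, 0, 0, 0, 0.08, 10], [0, 0, 0, 0, 0, 0.06, 10], [0, 0, 0, 0, 0, 0.06, 10], [0, 0, 0, 0, 0, 0, 10]])

```text
time_s: 14.4
position: [0.5679, 0.1619, 0.1423]
tool_rot: [1.997, 2.425, -0.001]
wrist_force: [0.4, -2.0, -1.1]
opening: 0.0197
```

```bash
python3 - <<'E'
from h import *
st,M=togo([.5678,.1622,.1422])
E
```

```text
t 14.4 tcp [0.5679 0.1619 0.1423] z [ 0.e+00 -7.e-04 -1.e+00] jaw 0.1931 F [ 0.39 -2.03 -1.12] T [-0.86 -0.08 -0.01] op 0.0197 q [-0.93  0.55  0.81  1.78 -0.46  1.01  0.25]
tool shift mm [ 0.3 -0.   0.1]
```

Call:
apply_moves(motion=[[-0.5, 0, 0, 0, 0, 0.05, 10], [0, 0, 0, 0, 0, 0.05, 10], [0, 0, 0, 0, 0, 0.04, 10], [0, 0, 0, 0, 0, 0.03, 10], [0, 0, 0, 0, 0, 0, 10]])

```text
time_s: 14.9
position: [0.5692, 0.1615, 0.1427]
tool_rot: [2.191, 2.248, 0.002]
wrist_force: [9.6, -3.1, -4.4]
opening: 0.0201
```

```bash
python3 - <<'E'
from h import *
st,M=togo([.5678,.1622,.1422])
s=snap('scene');t=snap('top')
cv2.imwrite('pics/c8.png',np.hstack([cv2.resize(s['img'][130:190,330:385,::-1],(440,480),interpolation=cv2.INTER_CUBIC),cv2.resize(t['img'][180:240,200:245,::-1],(360,480),interpolation=cv2.INTER_CUBIC)]))
E
```

```text
t 14.9 tcp [0.5692 0.1615 0.1427] z [ 2.8e-03 -7.0e-04 -1.0e+00] jaw 0.0254 F [ 9.6  -3.15 -4.38] T [-0.94 -1.95  0.85] op 0.0201 q [-0.96  0.56  0.85  1.78 -0.49  1.02  0.11]
tool shift mm [ 0.7 -1.4  0.5]
```

View pics/c8.png

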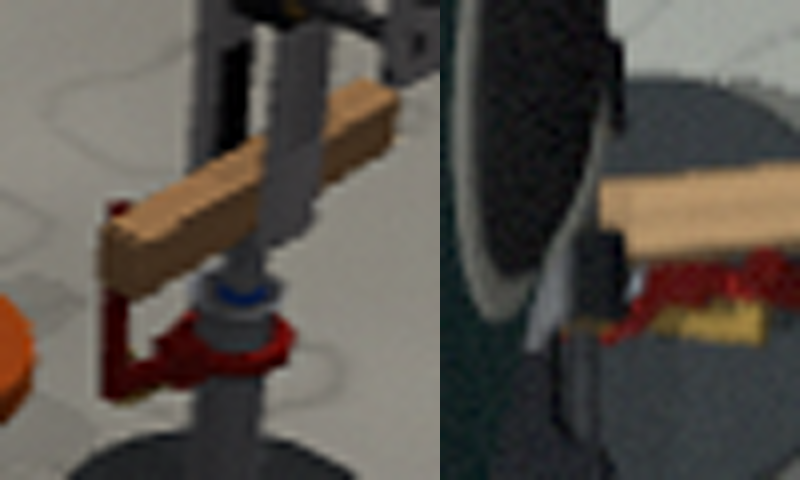

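```bash
python3 - <<'E'
from h import *
s=snap('scene');t=snap('top','top9')
s0=dict(np.load('scene0.npz'))
r=onplane(s0,359.4,166.2,.12)[:2]
print('rim',r)
for nm,u,z in(('pin0',(358.2,161),.171),('pin',(345,156),.171),('catch0',(344.8,174.5),.102)):
    p=onplane(s,*u,z)[:2]-r;print(nm,p,np.hypot(*p),np.arctan2(p[1],p[0]))
hsv=cv2.cvtColor(s['img'],cv2.COLOR_RGB2HSV);m=cv2.inRange(hsv,(0,130,30),(5,255,255))|cv2.inRange(hsv,(172,130,30),(180,255,255))
m[:, :335]=0;m[:,350:]=0;ys,xs=np.nonzero(m[140:190]);ys+=140
for y in range(150,186,2):print(y,xs[ys==y].tolist(),end=' ')
hsv=cv2.cvtColor(t['img'],cv2.COLOR_RGB2HSV)
for nm,m in(('red',cv2.inRange(hsv,(0,130,30),(5,255,255))),('brass',cv2.inRange(hsv,(18,120,60),(30,255,255)))):
    y,x=np.nonzero(m[205:230,215:260]);print('\n',nm,(x+215).max(),[(k,(y[x+215==k]+205).mean().round(1)) for k in range(224,256,2) if (x+215==k).any()])
E
```

```text
rim [0.56898559 0.16097   ]
pin0 [ 0.03395349 -0.04727157] 0.058201721730494135 -0.9479172622893905
pin [-0.00801132 -0.05411778] 0.05470754032424571 -1.7177639142139698
catch0 [-0.01661261 -0.04144962] 0.04465478524187541 -1.9519837966381517
150 [] 152 [] 154 [] 156 [344] 158 [] 160 [] 162 [] 164 [] 166 [343] 168 [343, 344, 345] 170 [343, 344, 345] 172 [343, 344, 345] 174 [343, 344, 345, 349] 176 [343, 344, 345, 346, 347, 348, 349] 178 [343, 344, 345, 346, 347] 180 [] 182 [] 184 [] 
 red 246 [(224, np.float64(219.0)), (226, np.float64(216.0)), (228, np.float64(215.2)), (230, np.float64(215.0)), (232, np.float64(214.5)), (234, np.float64(214.5)), (236, np.float64(215.0)), (238, np.float64(214.0)), (240, np.float64(213.5)), (242, np.float64(214.4)), (244, np.float64(216.5)), (246, np.float64(216.0))]

 brass 240 [(228, np.float64(219.5)), (230, np.float64(220.0)), (232, np.float64(220.0)), (234, np.float64(219.5)), (236, np.float64(220.0)), (238, np.float64(220.0)), (240, np.float64(220.0))]
```

The lever arm now lies against the brass catch in both views: scene crop pin (115,340) with the catch hidden behind it, top crop arm touching the catch at (700,300). Resistance has jumped to about 10–15 N. To tell a hard stop from a jam, I turn slightly further and see whether the pin moves.

Call:
apply_moves(motion=[[0, 0, 0, 0, 0, 0.025, 10], [0, 0, 0, 0, 0, 0.025, 10], [0, 0, 0, 0, 0, 0, 10], [0, 0, 0, 0, 0, 0, 10]])

```text
time_s: 15.5
position: [0.5693, 0.162, 0.1428]
tool_rot: [2.245, 2.194, 0.003]
wrist_force: [10.7, -0.8, -3.8]
opening: 0.0208
```

```bash
python3 - <<'E'
from h import *
togo([.5678,.1618,.1422])
s=snap('scene');t=snap('top')
hsv=cv2.cvtColor(s['img'],cv2.COLOR_RGB2HSV);m=cv2.inRange(hsv,(0,130,30),(5,255,255))|cv2.inRange(hsv,(172,130,30),(180,255,255))
m[:, :335]=0;m[:,350:]=0
for y in range(166,180,2):print(y,np.nonzero(m[y])[0].tolist(),end=' ')
hsv=cv2.cvtColor(t['img'],cv2.COLOR_RGB2HSV)
m=cv2.inRange(hsv,(0,130,30),(5,255,255));y,x=np.nonzero(m[205:230,215:260]);print('\n',[(k,(y[x+215==k]+205).mean().round(1)) for k in range(224,256,2) if (x+215==k).any()])
cv2.imwrite('pics/c9.png',np.hstack([cv2.resize(s['img'][140:190,335:375,::-1],(400,500),interpolation=cv2.INTER_CUBIC),cv2.resize(t['img'][195:235,215:247,::-1],(400,500),interpolation=cv2.INTER_CUBIC)]))
E
```

```text
t 15.5 tcp [0.5693 0.162  0.1428] z [ 2.9e-03 -1.0e-04 -1.0e+00] jaw -0.0231 F [10.67 -0.81 -3.81] T [-0.44 -1.94  0.99] op 0.0208 q [-0.96  0.57  0.87  1.78 -0.5   1.02  0.07]
tool shift mm [-0.2 -1.4  0.6]
166 [343] 168 [343, 344, 345] 170 [343, 344, 345] 172 [343, 344, 345] 174 [343, 344, 345, 349] 176 [343, 344, 345, 346, 347, 348, 349] 178 [343, 344, 345, 346] 
 [(224, np.float64(219.5)), (226, np.float64(215.5)), (228, np.float64(215.0)), (230, np.float64(215.3)), (232, np.float64(214.5)), (234, np.float64(213.5)), (236, np.float64(214.5)), (238, np.float64(214.5)), (240, np.float64(213.0)), (242, np.float64(214.8)), (244, np.float64(214.5)), (246, np.float64(216.5))]
```

View pics/c9.png

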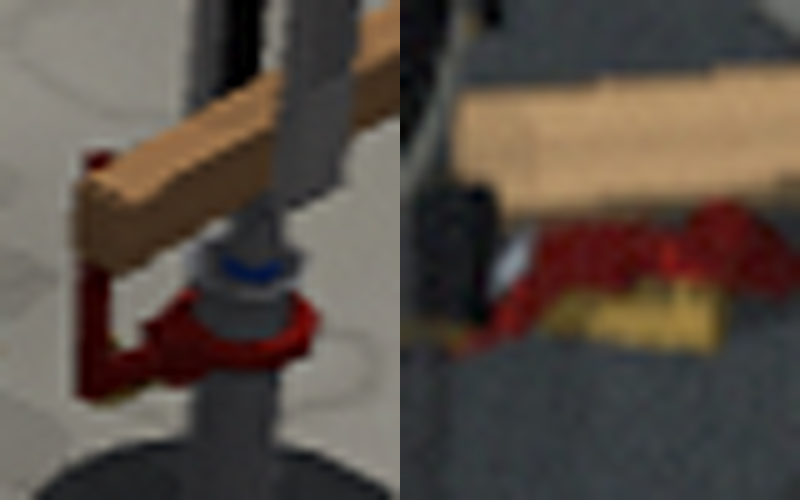

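The pin did not move (red pin columns 343–345 as before) while the wrist moment rose, so this is the hard stop with the lever closed. The blue mark shows in the sleeve's mouth at crop (250,270). I ease off the excess twist and keep contact.

Call:
apply_moves(motion=[[0, 0, 0, 0, 0, -0.03, 10], [0, 0, 0.2, 0, 0, -0.02, 10], [0, 0, 0, 0, 0, 0, 10], [0, 0, 0, 0, 0, 0, 10], [0, 0, 0, 0, 0, 0, 10]])

```text
time_s: 16.1
position: [0.5689, 0.162, 0.1427]
tool_rot: [2.191, 2.25, 0.003]
wrist_force: [5.9, -0.4, -0.2]
opening: 0.02
```

```bash
python3 - <<'E'
from h import *
togo([.5678,.1618,.1422])
s=snap('scene');t=snap('top','top10')
hsv=cv2.cvtColor(s['img'],cv2.COLOR_RGB2HSV);m=cv2.inRange(hsv,(0,130,30),(5,255,255));m[:, :335]=0;m[:,350:]=0
print([(y,np.nonzero(m[y])[0].tolist()) for y in range(166,180,4)])
cv2.imwrite('pics/c10.png',cv2.resize(s['img'][145:185,340:380,::-1],(600,600),interpolation=cv2.INTER_CUBIC))
b=cv2.inRange(hsv,(105,120,30),(130,255,255))[150:185,345:375];y,x=np.nonzero(b);print('blue',x.mean()+345,y.mean()+150,len(x))
for p in ([.567,.1615,.12],[.567+.0058,.1615-.0055,.12]):print('rim ctr/front stem',proj(s,p))
E
```

```text
t 16.1 tcp [0.5689 0.162  0.1427] z [ 2.2e-03  3.0e-04 -1.0e+00] jaw 0.0264 F [ 5.87 -0.45 -0.16] T [-0.32 -1.28  0.4 ] op 0.02 q [-0.96  0.56  0.85  1.78 -0.49  1.02  0.11]
tool shift mm [-0.2 -1.2  0.5]
[(166, [343]), (170, [343, 344, 345]), (174, [343, 345, 349]), (178, [343, 344, 345, 346])]
blue 359.625 166.625 8
rim ctr/front stem [359.00901227 165.86526078]
rim ctr/front stem [359.21566508 167.33922433]
```

View pics/c10.png

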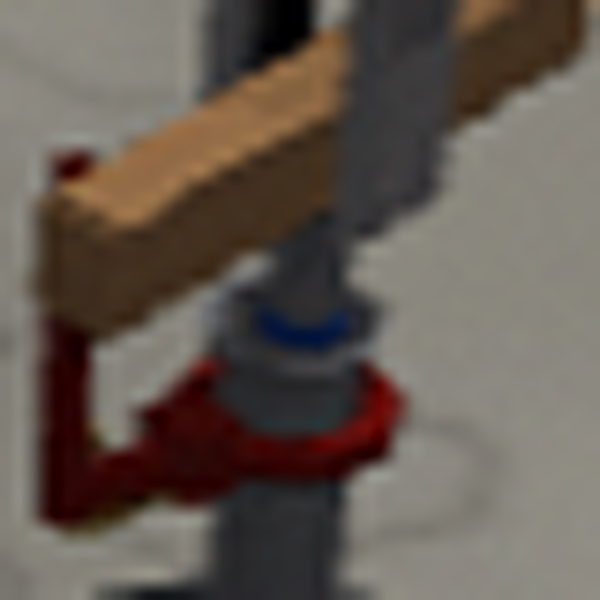

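Blue band at (305,328) in the crop, within about 1 mm of the rim plane (front of stem at rim level about y=333). The bar still presses the pin, which has not moved. One last half-millimetre trim, then hand in.

Call:
apply_moves(motion=[[0, 0, 0.4, 0, 0, 0, 10], [0, 0, 0, 0, 0, 0, 10], [0, 0, 0, 0, 0, 0, 10], [0, 0, 0, 0, 0, 0, 10]])

```text
time_s: 16.6
position: [0.569, 0.1621, 0.1424]
tool_rot: [2.191, 2.25, 0.003]
wrist_force: [6.3, -1.3, 0.7]
opening: 0.0201
```

```bash
python3 - <<'E'
from h import *
togo([.5678,.1618,.1422]); print(arm.hand_in())
E
```

```text
t 16.6 tcp [0.569  0.1621 0.1424] z [ 2.4e-03  5.0e-04 -1.0e+00] jaw 0.0264 F [ 6.3  -1.29  0.74] T [-0.32 -1.3   0.47] op 0.0201 q [-0.96  0.56  0.85  1.78 -0.49  1.02  0.11]
tool shift mm [-0.2 -1.3  0.2]
the job is handed in; nothing more can be done
None
```

I lifted the wooden T-bar out of the block, lowered its stem to the blue mark with the lever still open, and twisted it clockwise so that the bar swept the pin to its stop. I handed in at 16.6 s, still gripping at 40 N.

- **Depth:** by the arm's reading the mark is about 0.2 mm above the rim. The last picture, taken before a final trim down of about 0.3 mm, put it 1–2 mm above. The camera calibration is no better than about 2 mm.
- **Upright:** the tool is tilted about 0.002 rad, with roughly 6 N still pressing on the pin.
- **Lever closed:** the wrist moment rose sharply, and a further 0.05 rad of twist did not move the pin. The arm lies against the brass catch in both views.
- **Disagreement:** in the images the pin's angle stayed about 0.15–0.2 rad short of the catch's centre line. I took that as the arm resting on the catch's side and relied on the hard stop, so full closure is inferred, not measured.
- **Cup, vase and dish:** I never moved near them, but made no separate final check of where they stand.

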